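Set the titrator's sample slide against its stop bracket

ROBOT

A 7-joint arm with a two-finger parallel gripper is mounted at the origin on the work surface. World frame = base frame: x ahead of the robot, y to its left, z up, the work surface at z = 0. Lengths are in mm, angles in rad, forces in N, time in s.
With the tool pointing down it reaches from about 400 to 875 mm from the base axis. Payload 4.4 kg.
Tool frame: the origin (TCP) lies midway between the tips of the shut fingers; the grasp point (between the pads) lies 19 mm behind it (ctrl.grip_point_offset is the distance from the TCP to the grasp point, in mm); z points along the fingers, y is the line along which they close (so a half turn about z gives the same grasp; the last joint's range is limited). The gripper opens to 85 mm and grips with 20 to 120 N. Pads are 22 mm wide; open, the fingers measure 114 mm over their backs; the gripper's body (76 mm by 85 mm) begins 54 mm behind the grasp point. The pads swing forward as they close: fully open they stand 13 mm farther back than shut.
Start: joints at [-0.066, 0.628, 0.038, 1.517, -0.027, 0.996, -0.02], TCP at [650.014, 0.027, 231.313] pointing down, gripper open.
Joint ranges: [-3.06, 3.06], [-0.37, 2.12], [-1.25, 1.32], [0.18, 2.47], [-1.1, 4.24], [0.23, 1.98], [-2.94, 2.94]. Speed limits (rad/s): [2.57, 2.57, 3.14, 3.14, 3.14, 3.14, 3.14].

INTERFACE

Orientations are given as [roll, pitch, yaw] about the fixed x, y, z axes, in that order (R = Rz(yaw) Ry(pitch) Rx(roll)).
In Python, from cell import ctrl, vision gives the robot as it stands (ctrl), with the cameras (vision).
- The arm moves only by the shell command python3 nudge.py 'ROWS'. ROWS is a JSON list of rows, 1 to 12 of them, each an object with the fields tx, ty, tz (the shift in units of 20 mm), ax, ay, az (a rotation vector in units of 0.05 rad), finger_gap (the finger opening in mm); a field left out counts as zero (the opening has to be given); each row shifts and turns the commanded pose from where the row before left it, along the tool's axes as they then stand; what a row does not reach is not made up. A row lasts 1/10 s, in which the tool goes at most 50 mm and 0.15 rad, less where a joint would pass 70% of its speed; a pose out of reach is approached as far as the arm can. The fingers move at their own pace and stop on an object; the grip force is fixed at half the most. Time passes only in rows, so rows that do not move let the fingers close. It prints the time, the measured TCP pose, the force, the opening and the grip force at its end. Input that does not fit is refused with a message, and nothing moves.
- ctrl.read_state(): the state, without advancing time (a new reading comes with each control period).
- vision.get_image(name): name is "scene" or "side" or "wrist"; returns the picture (420x560x3 uint8, blue, green, red); there is no depth.
- vision.calibration(name): a dict with "fx", "fy", "cx", "cy" (pixels), "rvec" (rotation vector, rad) and "tvec" (3), from world to camera coordinates, as OpenCV has them; the wrist camera has in their place "hand_eye" (4x4, takes a point from camera to tool coordinates, whose origin is the TCP and whose axes are the flange's). Camera axes: x right, y down, z forward; pixel columns grow to the right and rows downward; lengths in mm; the calibration is good to about 2 mm. A picture is of the moment at which its call begins: read the wrist's pose just before it. calibration takes no time and is no camera call.
- ctrl.finish_job(): hands the job in; it is judged then, once.
The state is a dict: "clock": time; "qpos": joint angles; "qd": joint speeds; "tau": joint torques, N m; "eef_pos": TCP position; "tool_rot": TCP orientation; "force": force on the tool from outside, world axes, zero at the start; "torque": the same for the moment, N m; "width": finger opening in mm; "gripper_force": force on a finger pad.
Only numpy, scipy, OpenCV 4.12 (cv2) and the standard library are available. Lean on these libraries where they do the work, as an engineer would, in place of code of your own. Each camera call takes 0.05 s, during which the arm holds its last target. There are 200 camera calls.

TASK

Get the sample slide ready for measuring: first take the amber jar off the slide's bed and stand it upright in the empty grey tray. Then nudge the stop bracket sideways across the bed until its hole drops down over the locating pin and it lies flat, and last push the carriage with its glass cell gently along the slide until its front edge rests against the seated bracket. Leave the other glassware standing where it is.

Things in the scene. Friction and masses are not known exactly. Their poses are not given: they have to be found in the camera images.
- slide: Fixed sample slide: a flat aluminium bed 130 mm wide (its x, -65 to +65) and 440 mm long (its y, -240 to +200), 20 mm high, standing on the bench. Origin on the bench at bed x = y = 0; z up. The carriage runs along +y towards the stop end.
- sensor (a point): Top of the fixed grey sensor block beside the bed: block 50 x 50 mm, 120 mm high with its black cap, at x = 75 to 125 mm (lens reaching in to x = 71), y = 50 to 100 mm of the slide. This point is at x = 100, y = 75, z = 100.
- strips (a point): Point on the bed midway between two low steel strips that run across the bed (along its x) at the stop end; at x = 0, y = 135, z = 20 mm of the slide. The strips' inner sides are 26.5 mm to either side in y: the -y strip is 5 mm high, the +y strip 8 mm. The bracket lies between them with 1.5 mm play either side.
- pin (a point): Foot of the locating pin on the bed's top face, on the pin's axis (at x = 10, y = 130, z = 20 mm of the slide; same axes). Steel pin, 14 mm diameter, 6 mm high, top edge rounded.
- bracket: Loose steel stop bracket, about 0.4 kg. Plate 80 (x) by 50 (y) mm, 8 thick, hole 17 mm wide; origin on the hole's axis at the plate's underside; plate from x = -40 to +40, y = -20 to +30. Starts 18 to 30 mm off the pin to the slide's -x side, its +x part propped on the pin's top (tilted about 0.1 rad). Pushed along +x, it slides over the pin's top until the hole drops over the pin.
- tab (a point): Middle of the outer (-x) face of the bracket's upturned push tab: 26 mm wide (y), 5 mm thick, from 8 to 22 mm above the plate's underside; this point is at x = -40, y = 0, z = 15 mm of the bracket. When the bracket is seated it is 50 mm to -x of the pin.
- stop_face (a point): Middle of the bracket's stop face, at x = 0, y = -20, z = 14 mm of the bracket. The face is the -y side of an upright flange, 80 mm wide (x), 6 mm thick, rising to 40 mm above the plate's underside.
- carriage (a joint): Travel of the carriage along the slide's +y, m. At 0 its front edge is at y = -110 mm of the slide; its front edge meets the seated bracket at about 0.220; end of travel 0.250. Sliding friction about 2.5 N plus 8 N per m/s; it stays where it is left. 0.6 kg.
- carriage_front (a point): Middle of the carriage's front edge (+y side), 14 mm above the bed: the edge that meets the stop face. Carriage plate: 110 mm wide (x), 120 mm long (back from here along -y), top 20 mm above the bed. It carries a fixed glass cell (68 mm wide, rising to 98 mm above the bed), centred 37 mm behind the front edge.
- carriage_push (a point): Middle of the outer (-y) face of the upright steel plate at the carriage's rear end, 45 mm above the bed, 120 mm behind the front edge; plate 80 mm wide (x), 8 mm thick, from 20 to 65 mm above the bed.
- jar: Loose amber glass jar with a white lid, 46 mm diameter, 90 mm high, about 0.14 kg, standing on the bed between carriage and bracket. Origin at the centre of its underside.
- tray: Fixed empty grey plastic tray, 120 x 120 mm outside, rim 18 mm high, walls and floor about 4 mm. Origin at the centre of its underside on the bench. It stands at the left or the right end of the slide.
- beaker: Bystander: loose glass beaker, 64 mm across, 80 mm high, on the robot's side of the slide. Origin under its centre. Leave it.
- vial: Bystander: small loose amber vial, 28 mm across, 55 mm high, on the robot's side of the slide. Origin under its centre. Leave it.
- flask: Bystander: loose conical glass flask, 68 mm across, 94 mm high, beyond the slide. Origin under its centre. Leave it.
- dish: Bystander: flat white dish, 80 mm across, 16 mm high, beyond the slide. Origin under its centre. Leave it.

How it is judged (in metres and radians):
On the way, in this order (a step that is already met when the one before it is completed fails the run):
1. the jar stands upright in the tray (x of jar in the frame of tray between -0.045 and 0.045 m and y of jar in the frame of tray between -0.045 and 0.045 m and z of jar in the frame of tray below 0.01 m and angle between jar's own z axis and vertical below 0.1 rad and linear speed of jar below 0.02 m/s), for 0.2 s.
2. the bracket's hole has dropped over the pin and it lies flat on the bed (horizontal distance between bracket and pin below 0.004 m and z of bracket in the frame of pin below 0.002 m and angle between bracket's own z axis and vertical below 0.03 rad), for 0.2 s.
At the end, for the whole second after the job is handed in: The jar stands upright (within 0.1 rad) on the tray's floor at rest; the bracket lies flat on the bed (within 2 mm and 0.03 rad) with its hole over the pin (within 4 mm); the carriage is at rest with its front edge against the bracket's stop face (gap under 4 mm) (all of step 1 and all of step 2 and y of carriage_front in the frame of bracket between -0.024 and -0.016 m and velocity of joint carriage between -0.005 and 0.005 m/s and linear speed of bracket below 0.02 m/s); the robot touches nothing.
It fails at once if the beaker was shifted more than 30 mm or tipped (distance of beaker from where it was at the start of the episode above 0.03 m or angle between beaker's own z axis and vertical above 0.5 rad).
It fails at once if the vial was shifted more than 30 mm or tipped (distance of vial from where it was at the start of the episode above 0.03 m or angle between vial's own z axis and vertical above 0.5 rad).
It fails at once if the flask was shifted more than 30 mm or tipped (distance of flask from where it was at the start of the episode above 0.03 m or angle between flask's own z axis and vertical above 0.5 rad).
It fails at once if the dish was shifted more than 30 mm or tipped (distance of dish from where it was at the start of the episode above 0.03 m or angle between dish's own z axis and vertical above 0.5 rad).
It fails at once if the carriage was shoved faster than 0.4 m/s (velocity of joint carriage above 0.4 m/s).
It also fails if it takes over 67 s, if anything falls off the work surface, if the arm or the gripper's body presses on something with over 40 N, if the wrist force passes 120 N, or if a joint passes its speed limit or range.

## Working session

There is one attempt and no reset: what is moved stays moved. The work goes in short steps, Python scripts to look and compute and a shell command to move; the robot and the scene stay as the last step left them, time stands still between calls to the robot, and variables do not carry over. Pictures are saved under pics/ and viewed, at most 10 in all, crops included, and the job is handed in when it is done.

```bash
ls; mkdir -p pics; python3 - <<'E'
from cell import ctrl, vision
import cv2,numpy as np
a=vision.get_image("scene");b=vision.get_image("side")
cv2.imwrite("pics/scene0.png",a);cv2.imwrite("pics/side0.png",b)
for n in("scene","side","wrist"):
  print(n,{k:np.round(v,3).tolist() for k,v in vision.calibration(n).items()})
s=ctrl.read_state();print(s)
E
```

```text
cell.py
nudge.py
pics
scene {'fx': 504.601, 'fy': 504.601, 'cx': 282.719, 'cy': 210.085, 'rvec': [1.018, 2.229, -1.216], 'tvec': [382.562, -179.239, 1567.613]}
side {'fx': 486.485, 'fy': 486.485, 'cx': 276.704, 'cy': 212.302, 'rvec': [2.199, -0.054, 0.033], 'tvec': [-578.591, 107.818, 1276.658]}
wrist {'fx': 373.039, 'fy': 373.039, 'cx': 275.678, 'cy': 208.225, 'hand_eye': [[-0.0, -0.957, -0.291, 73.951], [1.0, -0.0, -0.001, -0.758], [0.001, -0.291, 0.957, -142.872], [0.0, 0.0, 0.0, 1.0]]}
{'clock': 0.1, 'qpos': array([-0.06583085,  0.6292596 ,  0.0384477 ,  1.51825646, -0.02700948,
        0.9963307 , -0.02001482]), 'qd': array([-0.00024323, -0.00147001,  0.00175113, -0.00152882, -0.00110642,
       -0.00165312, -0.00101771]), 'tau': array([ 3.65140630e-03, -5.64529252e+01,  1.23032581e+00, -1.93971133e+01,
        1.11524854e-02,  5.46943455e-03, -1.37002465e-05]), 'eef_pos': array([6.49434632e+02, 5.17079730e-02, 2.30480941e+02]), 'tool_rot': array([-3.13985650e+00,  1.16921488e-05,  1.57080509e+00]), 'force': array([-0.48613111,  0.43804371, -0.65968652]), 'torque': array([-0.02860979,  0.01774803, -0.03146027]), 'gripper_force': 0.0, 'width': 85.18364288854066}
```

View pics/scene0.png

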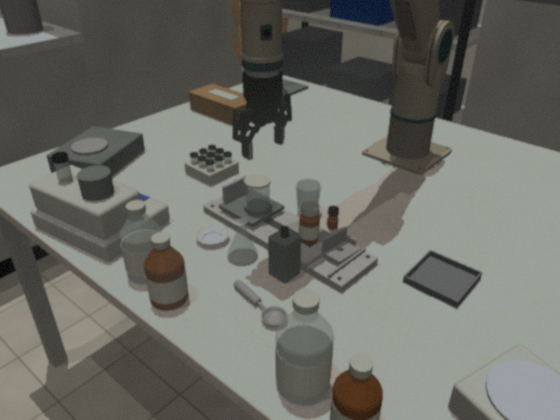

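View pics/side0.png

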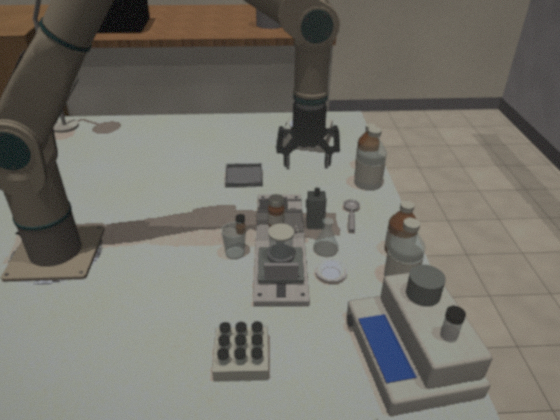

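View wrist.

The scene view shows the slide running from about (205,210) to (375,265) with its stop end at lower right. The jar is at (311,225), the sensor at (284,255), the tray at (442,277). In the side view the tray is at (244,174), the jar at (277,210) and the carriage with its cell at (281,255). So slide +y is roughly world +y. The wrist camera should measure more finely.

```bash
cat > h.py <<'E'
from cell import ctrl, vision
import cv2,numpy as np
from scipy.spatial.transform import Rotation as Ro
def snap(n,f=None):
    s=ctrl.read_state(); a=vision.get_image(n); c=vision.calibration(n)
    if n=="wrist":
        T=np.eye(4);T[:3,:3]=Ro.from_euler('xyz',s['tool_rot']).as_matrix();T[:3,3]=s['eef_pos']
        M=T@np.array(c['hand_eye'])
    else:
        M=np.eye(4);R=cv2.Rodrigues(np.array(c['rvec'],float))[0];M[:3,:3]=R.T;M[:3,3]=-R.T@np.array(c['tvec']).ravel()
    v=dict(M=M,k=[c['fx'],c['fy'],c['cx'],c['cy']])
    if f: cv2.imwrite(f"pics/{f}.png",a); np.savez(f"{f}.npz",**v)
    return a,v
def ray(v,p):
    fx,fy,cx,cy=v['k'];d=v['M'][:3,:3]@np.array([(p[0]-cx)/fx,(p[1]-cy)/fy,1]);return v['M'][:3,3],d/np.linalg.norm(d)
def onz(v,p,z):
    o,d=ray(v,p);return o+d*(z-o[2])/d[2]
def tri(obs):
    A=np.zeros((3,3));b=np.zeros(3)
    for v,p in obs:
        o,d=ray(v,p);P=np.eye(3)-np.outer(d,d);A+=P;b+=P@o
    x=np.linalg.solve(A,b);return x,[round(float(np.linalg.norm(np.cross(x-ray(v,p)[0],ray(v,p)[1]))),1) for v,p in obs]
def proj(v,X):
    fx,fy,cx,cy=v['k'];q=v['M'][:3,:3].T@(np.array(X)-v['M'][:3,3]);return np.array([fx*q[0]/q[2]+cx,fy*q[1]/q[2]+cy])
E
python3 - <<'E'
from h import *
a,v=snap("wrist","w0")
_,s=snap("scene","sc0");_,d=snap("side","sd0")
print("side corners z20",[onz(d,p,20).round() for p in[(254,299),(309,301),(258,199),(301,197)]])
print("tray",onz(s,(442,277),10).round(),onz(d,(244,175),10).round())
E
```

```text
side corners z20 [array([ 516., -208.,   20.]), array([ 642., -220.,   20.]), array([534., 199.,  20.]), array([663., 203.,  20.])]
tray [492. 358.  10.] [491. 353.  10.]
```

View pics/w0.png

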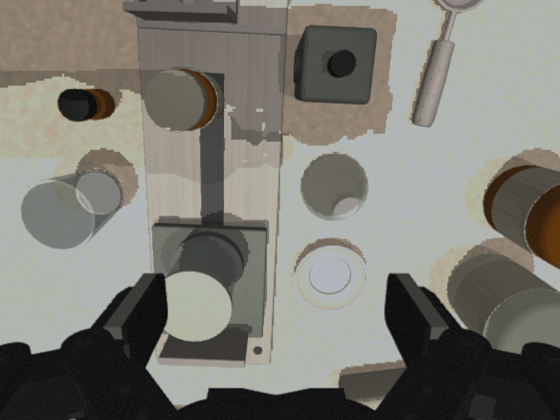

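The wrist view shows the jar lid at (180,98), the bed edges near x=140..287, the sensor top at (336,65), and the bracket flange at the top edge (185,12). The carriage fills the lower half. I'll move towards the stop end and tray for a second view.

The manual's scale: shifts go in units of 20 mm and turns go in units of 0.05 rad. Converting my numbers, -20 mm is -1, 45 mm is 2.25.

```bash
python3 nudge.py '[{"tx": 2.25, "ty": -1, "finger_gap": 85}, {"tx": 2.25, "ty": -1, "finger_gap": 85}, {"tx": 2.25, "ty": -1, "finger_gap": 85}, {"tx": 2.25, "ty": -1, "finger_gap": 85}, {"finger_gap": 85}, {"finger_gap": 85}]'
python3 - <<'E'
from h import *
a,v=snap("wrist","w1")
w=np.load("w0.npz")
print("lid",onz(w,(180,98),110))
print("edges z20",[onz(w,p,20).round(1) for p in[(286,60),(268,362),(139,40),(158,362)]])
print("flask,dish,beaker,vial",[onz(w,p,z).round() for p,z in[((334,186),50),((330,275),8),((80,205),40),((85,104),55)]])
E
```

```text
clock: 0.85
eef_pos: [569.4, 181.7, 231.4]
tool_rot: [-3.142, -0.0, 1.575]
force: [-0.0, -1.2, 0.3]
width: 85.3
gripper_force: 0.0
lid [583.47027436  71.84266349 110.        ]
edges z20 [array([657.2, 103.3,  20. ]), array([ 639.3, -215.6,   20. ]), array([529. , 119.6,  20. ]), array([ 514.6, -215.8,   20. ])]
flask,dish,beaker,vial [array([700.,  -4.,  50.]), array([ 707., -113.,    8.]), array([466., -24.,  40.]), array([491.,  67.,  55.])]
```

View pics/w1.png

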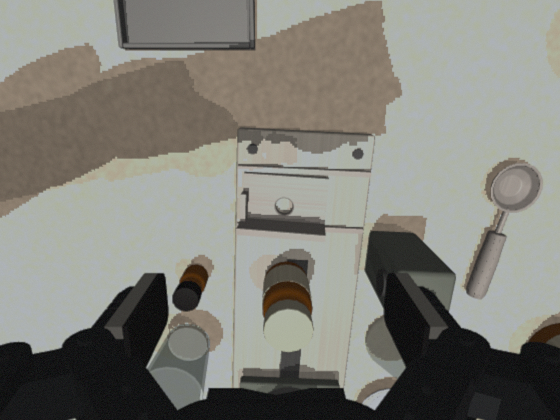

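This view shows the jar lid at (289,326), the bracket hole at (284,206), the tab at (245,205), the bed end corners at (238,128) and (375,135), and the near tray corners at (120,46) and (255,46).

```bash
python3 - <<'E'
from h import *
w0,w1,s,d=[dict(np.load(f+".npz")) for f in("w0","w1","sc0","sd0")]
I=[cv2.imread(f"pics/{f}.png") for f in("w0","w1")]
# lid: bright pixels
for im,(x0,y0,x1,y1) in zip(I,[(140,60,225,140),(255,295,325,355)]):
    print("med",np.median(im[y0:y1,x0:x1].reshape(-1,3),axis=0), im[(y0+y1)//2,(x0+x1)//2])
print("lid tri",tri([(w0,(176,97)),(w1,(289,328))]))
print("end corners",[onz(w1,p,20).round(1) for p in[(238,128),(375,135),(236,230),(234,388),(363,230)]])
print("tray near rim",[onz(w1,p,18).round(1) for p in[(122,48),(255,49)]])
print("hole,tab",onz(w1,(284,206),29).round(1),onz(w1,(245,205),42).round(1), "flange top",[onz(w1,p,60).round(1) for p in[(238,229),(326,235)]])
g=cv2.cvtColor(I[1],cv2.COLOR_BGR2GRAY)
lids=[cv2.resize(I[0][50:150,130:240],None,fx=3,fy=3,interpolation=2),cv2.resize(I[1][260:360,235:345],None,fx=3,fy=3,interpolation=2)]
br=cv2.resize(I[1][120:270,225:400],None,fx=4,fy=4,interpolation=2)[:300*2,:]
cv2.imwrite("pics/lids.png",np.hstack(lids)); 
E
```

```text
med [ 89. 101. 105.] [ 91 104 108]
med [160. 177. 172.] [160 176 173]
lid tri (array([580.16366138,  72.3017306 , 109.25073062]), [0.5, 0.5])
end corners [array([533.1, 225.9,  20. ]), array([661.2, 219.9,  20. ]), array([528.4, 124.7,  20. ]), array([520.7, -70.9,  20. ]), array([656.8, 125.2,  20. ])]
tray near rim [array([432.2, 294.7,  18. ]), array([549.7, 294.2,  18. ])]
hole,tab [576.5 152.9  29. ] [539.9 157.6  42. ] flange top [array([534.8, 140.5,  60. ]), array([613.8, 135. ,  60. ])]
```

View pics/lids.png

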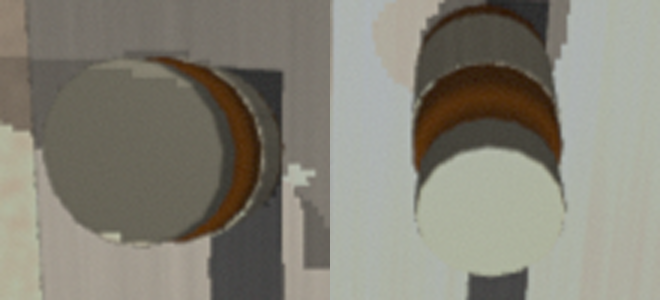

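```bash
python3 - <<'E'
from h import *
w0,w1=[dict(np.load(f+".npz")) for f in("w0","w1")]
print("lid tri",tri([(w0,(174,100)),(w1,(288.3,330))]))
E
python3 nudge.py '[{"tx": -2, "ty": 0.15, "finger_gap": 85}, {"tx": -2, "ty": 0.15, "finger_gap": 85}, {"tx": -1.45, "ty": 0.15, "finger_gap": 85}, {"finger_gap": 85}, {"finger_gap": 85}]'
```

```text
lid tri (array([579.20627627,  70.52415785, 109.78723423]), [0.0, 0.0])
clock: 1.4
eef_pos: [579.5, 68.4, 231.3]
tool_rot: [3.141, 0.0, 1.566]
force: [0.1, -0.2, -0.6]
width: 85.1
gripper_force: 0.0
```

Scaled: 45 mm is 2.25, 40 mm is 2.

```bash
python3 nudge.py '[{"tz": 2.25, "finger_gap": 85}, {"tz": 2.25, "finger_gap": 85}, {"tz": 2, "finger_gap": 85}, {"tz": 1.5, "finger_gap": 85}, {"tz": 0.5, "finger_gap": 85}, {"finger_gap": 85}, {"finger_gap": 85}]'; python3 nudge.py '[{"finger_gap": 30}, {"finger_gap": 30}, {"finger_gap": 30}, {"finger_gap": 30}, {"finger_gap": 30}, {"finger_gap": 30}]'
```

```text
clock: 2.1
eef_pos: [580.2, 71.5, 62.5]
tool_rot: [3.139, -0.001, 1.571]
force: [0.0, 0.0, -0.1]
width: 84.6
gripper_force: 0.0
clock: 2.7
eef_pos: [579.9, 71.2, 63.0]
tool_rot: [3.139, -0.0, 1.571]
force: [-1.0, -0.2, 7.3]
width: 43.5
gripper_force: 60.2
```

```bash
python3 nudge.py '[{"tz": -0.75, "finger_gap": 30}, {"tz": -1.75, "finger_gap": 30}, {"tz": -2, "finger_gap": 30}, {"tz": -1, "finger_gap": 30}, {"tx": 1, "ty": -0.25, "finger_gap": 30}, {"tx": 2, "ty": -0.6, "finger_gap": 30}, {"tx": 2.25, "ty": -0.75, "finger_gap": 30}, {"tx": 2.25, "ty": -0.75, "finger_gap": 30}, {"tx": 2.25, "ty": -0.75, "finger_gap": 30}, {"tx": 2.25, "ty": -0.75, "finger_gap": 30}, {"tx": 1.5, "ty": -0.45, "finger_gap": 30}, {"tx": 0.65, "ty": -0.15, "finger_gap": 30}]'; python3 nudge.py '[{"finger_gap": 30}, {"finger_gap": 30}, {"finger_gap": 30}, {"finger_gap": 30}]'
python3 - <<'E'
from h import *
snap("side","sd1");snap("scene","sc1")
a=cv2.imread("pics/sd1.png")[110:240,170:340];b=cv2.imread("pics/sc1.png")[190:320,360:530]
cv2.imwrite("pics/pl.png",np.hstack([cv2.resize(c,None,fx=2.3,fy=2.3) for c in(a,b)]))
E
```

```text
clock: 3.9
eef_pos: [487.4, 358.7, 172.1]
tool_rot: [-3.141, -0.003, 1.577]
force: [-0.1, -0.2, -1.2]
width: 43.6
gripper_force: 61.8
clock: 4.3
eef_pos: [491.1, 351.8, 171.4]
tool_rot: [3.141, 0.001, 1.568]
force: [0.2, 0.2, -2.9]
width: 43.5
gripper_force: 61.8
```

View pics/pl.png

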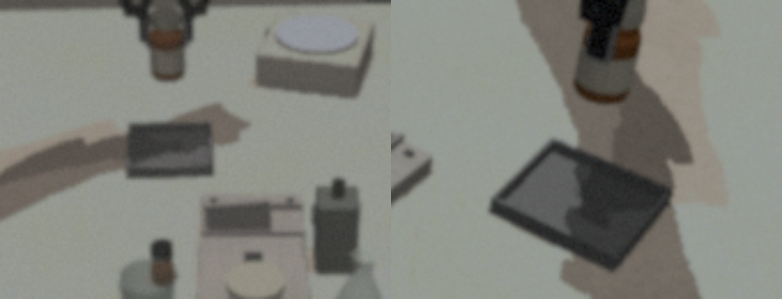

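The jar is held upright above the tray. The tray rim corners in the crop are (130,123),(212,122),(128,170),(214,170) in the side half and (555,142),(670,192),(613,262),(492,205) in the scene half.

```bash
python3 - <<'E'
from h import *
d,s=dict(np.load("sd1.npz")),dict(np.load("sc1.npz"))
D=[(130,123),(212,122),(214,170),(128,170)];S=[(670,192),(613,262),(492,205),(555,142)]
f=lambda p,o,x0:(np.array(p)-[o,0])/2.3+x0
P=[]
for p,q in zip(D,S):
    p=f(p,0,(170,110));q=f(q,391,(360,190))
    P.append(tri([(d,p),(s,q)])[0]);print(P[-1].round(),onz(d,p,18).round(),onz(s,q,18).round())
print(np.mean(P,0))
w=dict(np.load("w1.npz"))
E
```

```text
[434. 417.  16.] [433. 415.  18.] [438. 418.  18.]
[553. 417.  15.] [552. 413.  18.] [558. 418.  18.]
[551. 300.   9.] [551. 284.  18.] [560. 305.  18.]
[433. 301.  12.] [435. 289.  18.] [438. 305.  18.]
[492.44907098 359.04038418  12.80356219]
```

```bash
python3 nudge.py '[{"tx": 0.2, "tz": 1, "finger_gap": 30}, {"tz": 2, "finger_gap": 30}, {"tz": 1.75, "finger_gap": 30}, {"tz": 0.75, "finger_gap": 30}, {"tz": 0.4, "finger_gap": 30}, {"tz": 0.1, "finger_gap": 30}, {"tz": 0.1, "finger_gap": 30}, {"finger_gap": 30}, {"finger_gap": 30}]'
```

```text
clock: 5.3
eef_pos: [490.7, 358.5, 50.5]
tool_rot: [3.14, -0.001, 1.571]
force: [0.7, 0.4, -1.9]
width: 43.8
gripper_force: 61.8
```

```bash
python3 nudge.py '[{"tz": 0.1, "finger_gap": 30}, {"tz": 0.05, "finger_gap": 30}, {"finger_gap": 30}, {"finger_gap": 30}]'
```

```text
clock: 5.7
eef_pos: [490.3, 358.3, 47.1]
tool_rot: [3.141, -0.001, 1.571]
force: [-1.0, -1.3, 5.0]
width: 43.6
gripper_force: 62.5
```

Contact felt, so I'll release, rise, and take the view over the bracket on the way back.

Scaled: -40 mm is -2, -30 mm is -1.5.

```bash
python3 nudge.py '[{"finger_gap": 62}, {"finger_gap": 62}, {"finger_gap": 62}, {"finger_gap": 62}, {"tz": -0.5, "finger_gap": 62}, {"tz": -1.5, "finger_gap": 62}, {"tz": -2, "finger_gap": 62}, {"tz": -2, "finger_gap": 62}, {"tz": -1.5, "finger_gap": 62}, {"finger_gap": 10}]'
python3 nudge.py '[{"tx": -2, "ty": 1, "finger_gap": 0}, {"tx": -2, "ty": 1, "finger_gap": 0}, {"tx": -2, "ty": 1, "finger_gap": 0}, {"tx": -2, "ty": 1, "finger_gap": 0}, {"tx": -1.5, "ty": 0.5, "finger_gap": 0}, {"finger_gap": 0}, {"finger_gap": 0}, {"finger_gap": 0}]'
python3 - <<'E'
from h import *
a,v=snap("wrist","w2")
s=snap("scene","sc2")[0]; b=cv2.resize(s[230:330,380:510],None,fx=1.6,fy=1.6)
c=cv2.resize(a,(750,562),interpolation=2); c[-160:,:208]=b
cv2.imwrite("pics/w2b.png",c)
E
```

```text
clock: 6.7
eef_pos: [492.7, 359.9, 201.9]
tool_rot: [3.134, -0.006, 1.571]
force: [0.1, -0.1, 0.6]
width: 48.7
gripper_force: 0.0
clock: 7.5
eef_pos: [579.2, 169.6, 196.0]
tool_rot: [-3.141, -0.001, 1.573]
force: [-0.5, 1.3, 0.6]
width: 0.0
gripper_force: 0.0
```

View pics/w2b.png

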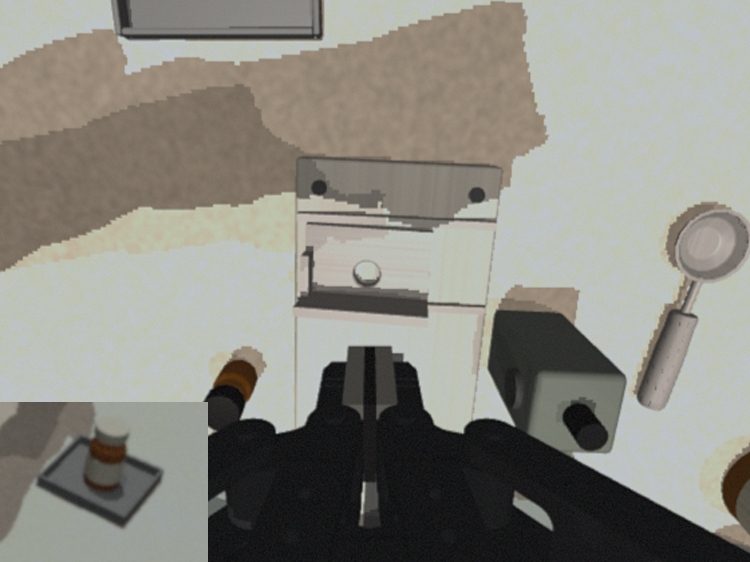

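The inset shows the jar standing in the tray. In the enlarged view the bracket hole is at (367,273), the tab from (306,247) to (306,300), and the flange's top edge runs from (293,303) to (428,317).

```bash
python3 - <<'E'
from h import *
w1,w2=[dict(np.load(f+".npz")) for f in("w1","w2")]
k=750/560
for n,p,z in[("tab1",(303,247),42),("tab2",(303,300),38),("hole",(367,273),30),("flL",(293,303),60),("flR",(428,317),66),("bedL",(297,157),20),("bedR",(502,166),20),("bedL2",(295,420),20),("sensor lens",(512,388),100)]:
    print(n,onz(w2,np.array(p)/k,z).round(1))
print("hole tri",tri([(w1,(284,206)),(w2,np.array((367,273))/k)]))
print(ctrl.read_state()['eef_pos'],ctrl.read_state()['tool_rot'])
E
```

```text
tab1 [537.7 173.5  42. ]
tab2 [535.9 137.9  38. ]
hole [576.7 153.6  30. ]
flL [533.  143.7  60. ]
flR [612.5 137.3  66. ]
bedL [533.1 225.7  20. ]
bedR [660.9 220.4  20. ]
bedL2 [524.1  38.8  20. ]
sensor lens [654.7 110.  100. ]
hole tri (array([576.60184972, 152.12087069,  25.70096558]), [0.2, 0.2])
[579.2698396  169.91286384 196.17350773] [-3.14098156e+00 -8.31743572e-04  1.57352593e+00]
```

Scaled: 40 mm is 2, 45 mm is 2.25, 0.045 rad is 0.9.

```bash
python3 nudge.py '[{"az": 0.9, "finger_gap": 0}, {"tx": -0.3, "ty": -1.5, "finger_gap": 0}, {"tx": -0.3, "ty": -1.5, "finger_gap": 0}, {"tx": -0.3, "ty": -0.95, "finger_gap": 0}, {"tz": 2.25, "finger_gap": 0}, {"tz": 2.25, "finger_gap": 0}, {"tz": 2, "finger_gap": 0}, {"tz": 1.25, "finger_gap": 0}, {"tz": 0.5, "finger_gap": 0}, {"finger_gap": 0}, {"finger_gap": 0}]'
```

```text
clock: 8.7
eef_pos: [501.0, 154.3, 32.3]
tool_rot: [3.14, -0.001, 1.526]
force: [0.0, -0.6, 1.1]
width: 0.1
gripper_force: 0.0
```

Scaled: 4 mm is 0.2, 2 mm is 0.1.

```bash
python3 nudge.py '[{"tx": 0.1, "ty": 0.2, "tz": 0.1, "finger_gap": 0}, {"ty": 0.2, "finger_gap": 0}, {"ty": 0.2, "finger_gap": 0}, {"ty": 0.15, "finger_gap": 0}, {"finger_gap": 0}]'; for i in 1; do python3 nudge.py '[{"ty": 0.15, "finger_gap": 0}, {"ty": 0.15, "finger_gap": 0}, {"finger_gap": 0}]'; done
```

```text
clock: 9.2
eef_pos: [516.2, 154.8, 29.6]
tool_rot: [3.14, -0.0, 1.525]
force: [-0.3, 0.2, 0.2]
width: 0.2
gripper_force: 0.0
clock: 9.5
eef_pos: [522.0, 154.6, 29.3]
tool_rot: [3.141, -0.0, 1.526]
force: [0.1, -0.6, 0.4]
width: 0.1
gripper_force: 0.0
```

Scaled: 3 mm is 0.15.

```bash
python3 nudge.py '[{"ty": 0.15, "finger_gap": 0}, {"ty": 0.15, "finger_gap": 0}, {"ty": 0.15, "finger_gap": 0}, {"finger_gap": 0}]'
```

```text
clock: 9.9
eef_pos: [528.2, 154.1, 29.0]
tool_rot: [-3.137, 0.001, 1.526]
force: [-4.8, -0.4, 2.4]
width: -0.0
gripper_force: 2.6
```

```bash
python3 nudge.py '[{"ty": 0.1, "finger_gap": 0}, {"ty": 0.1, "finger_gap": 0}, {"ty": 0.1, "finger_gap": 0}, {"ty": 0.1, "finger_gap": 0}, {"ty": 0.1, "finger_gap": 0}, {"finger_gap": 0}]'; python3 nudge.py '[{"ty": 0.1, "finger_gap": 0}, {"ty": 0.1, "finger_gap": 0}, {"ty": 0.1, "finger_gap": 0}, {"ty": 0.1, "finger_gap": 0}, {"finger_gap": 0}]'
```

```text
clock: 10.5
eef_pos: [541.0, 153.8, 29.2]
tool_rot: [3.141, -0.0, 1.526]
force: [-2.5, -0.6, 0.5]
width: -0.0
gripper_force: 1.0
clock: 11.0
eef_pos: [549.9, 153.4, 29.6]
tool_rot: [3.139, -0.001, 1.525]
force: [-0.4, 0.8, 0.7]
width: -0.0
gripper_force: 0.0
```

Scaled: 1 mm is 0.05.

```bash
python3 nudge.py '[{"ty": 0.05, "finger_gap": 0}, {"ty": 0.05, "finger_gap": 0}, {"finger_gap": 0}]';python3 nudge.py '[{"ty": 0.05, "finger_gap": 0}, {"ty": 0.05, "finger_gap": 0}, {"finger_gap": 0}]'
```

```text
clock: 11.3
eef_pos: [550.1, 153.4, 29.4]
tool_rot: [-3.141, -0.0, 1.526]
force: [-1.8, 0.1, 0.9]
width: 0.2
gripper_force: 1.0
clock: 11.6
eef_pos: [550.6, 153.3, 29.2]
tool_rot: [-3.138, 0.001, 1.526]
force: [-5.8, -0.1, 4.4]
width: -0.0
gripper_force: 2.6
```

Scaled: 1 mm is 0.05.

```bash
python3 nudge.py '[{"ty": 0.05, "finger_gap": 0}, {"ty": 0.05, "finger_gap": 0}, {"finger_gap": 0}]'; python3 nudge.py '[{"ty": 0.05, "finger_gap": 0}, {"ty": 0.05, "finger_gap": 0}, {"finger_gap": 0}]'
```

```text
clock: 11.9
eef_pos: [552.8, 153.0, 29.2]
tool_rot: [-3.139, 0.001, 1.526]
force: [-5.0, -0.4, 5.0]
width: 0.2
gripper_force: 2.6
clock: 12.2
eef_pos: [552.9, 153.0, 29.1]
tool_rot: [-3.135, 0.001, 1.526]
force: [-8.6, -0.7, 6.7]
width: -0.2
gripper_force: 4.3
```

```bash
python3 - <<'E'
from h import *
a,v=snap("wrist","w3")
c=cv2.resize(a[120:420,160:460],None,fx=2,fy=2,interpolation=2)
cv2.imwrite("pics/w3b.png",c)
E
```

```text
(no output)
```

View pics/w3b.png

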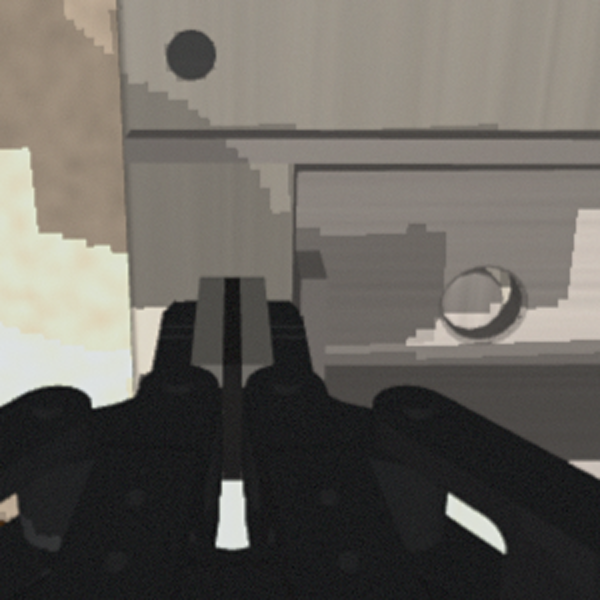

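The pin now shows inside the hole: hole about x 443–525, pin at its left side, centred near (475,303). I'll back off and check that the bracket is flat and central from two higher views.

Scaled: -15 mm is -0.75, -40 mm is -2.

```bash
python3 nudge.py '[{"ty": -0.25, "finger_gap": 0}, {"ty": -0.75, "finger_gap": 0}, {"ty": -0.5, "tz": -0.5, "finger_gap": 0}, {"tz": -1.5, "finger_gap": 0}, {"tz": -2, "finger_gap": 0}, {"ty": 0.5, "tz": -2, "finger_gap": 0}, {"ty": 2, "tz": -2, "finger_gap": 0}, {"ty": 1, "finger_gap": 0}, {"finger_gap": 0}, {"finger_gap": 0}, {"finger_gap": 0}]'
python3 - <<'E'
from h import *
snap("wrist","w4")
E
python3 nudge.py '[{"tx": -1.75, "finger_gap": 0}, {"tx": -1.75, "finger_gap": 0}, {"tx": -0.5, "finger_gap": 0}, {"finger_gap": 0}, {"finger_gap": 0}, {"finger_gap": 0}]'
python3 - <<'E'
from h import *
snap("wrist","w5")
a=cv2.imread("pics/w4.png")[120:270,190:390];b=cv2.imread("pics/w5.png")[30:180,190:390]
cv2.imwrite("pics/w45.png",np.hstack([cv2.resize(x,None,fx=2,fy=4,interpolation=2) if 0 else cv2.resize(x,(400,300),interpolation=2) for x in(a,b)]))
E
```

```text
clock: 13.35
eef_pos: [590.3, 151.5, 184.2]
tool_rot: [-3.14, 0.0, 1.526]
force: [0.1, 0.1, -0.1]
width: -0.1
gripper_force: 0.0
clock: 14.0
eef_pos: [587.9, 73.9, 184.6]
tool_rot: [-3.141, -0.001, 1.528]
force: [-0.3, 0.1, -0.4]
width: 0.0
gripper_force: 0.0
```

View pics/w45.png

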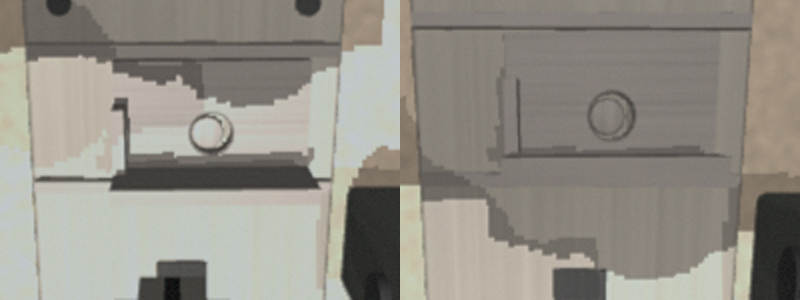

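```bash
python3 - <<'E'
from h import *
a,b=[dict(np.load(f+".npz")) for f in("w4","w5")]
for n,p,q in[("plate R far",(345.5,150.5),(349,46)),("plate L far",(246.5,150),(242.5,46)),("hole",(190+211/2,120+132/2),(190+211.5/2,30+115.5/2))]:
    x,r=tri([(a,p),(b,q)]);print(n,x.round(1),r,onz(a,p,28).round(1),onz(b,q,28).round(1))
E
```

```text
plate R far [646.1 180.2  27.9] [0.3, 0.3] [646.3 180.2  28. ] [645.8 180.2  28. ]
plate L far [566.9 183.8  25.8] [0.1, 0.1] [567.2 184.1  28. ] [566.9 183.5  28. ]
hole [605.6 152.4  26.5] [0.0, 0.0] [605.5 152.8  28. ] [605.6 152.4  28. ]
```

The plate's far corners and hole all triangulate to z of about 26–28, so it lies flat. The hole at (605.6,152.5) is over the pin at (604,153). Next is the carriage: go behind it, high first.

Scaled: 2 mm is 0.1, -44 mm is -2.2.

```bash
python3 nudge.py '[{"tx": -1.25, "ty": 0.1, "finger_gap": 0}, {"tx": -2.2, "finger_gap": 0}, {"tx": -2.2, "finger_gap": 0}, {"tx": -2.2, "finger_gap": 0}, {"tx": -2.2, "finger_gap": 0}, {"tx": -2.2, "finger_gap": 0}, {"tx": -2.2, "finger_gap": 0}, {"tx": -1.6, "finger_gap": 0}, {"tx": -0.5, "finger_gap": 0}, {"finger_gap": 0}, {"finger_gap": 0}, {"finger_gap": 0}]'
python3 - <<'E'
from h import *
a,v=snap("wrist","w6");s,_=snap("side","sd6")
cv2.imwrite("pics/w6b.png",np.hstack([a[:,100:420],s[150:350,180:380].repeat(2,0).repeat(2,1)[:400]] if 0 else [a[:400,80:400],cv2.resize(s[150:350,180:380],(400,400))]))
E
```

```text
clock: 15.25
eef_pos: [575.9, -256.1, 184.6]
tool_rot: [3.142, -0.002, 1.53]
force: [-0.4, 0.1, 0.7]
width: 0.2
gripper_force: 0.0
```

View pics/w6b.png

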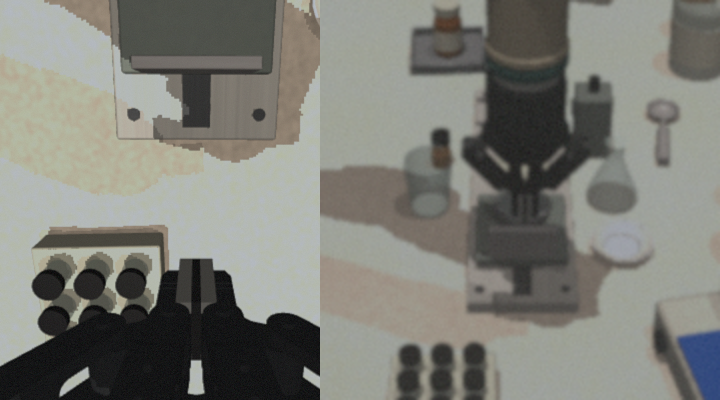

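Behind the slide end there is a vial rack, its corner at about (165,240) in the left image and to the -x side of my descent. The carriage's rear plate, at (197,68), stands farther forward than assumed. I'll measure both.

```bash
python3 - <<'E'
from h import *
v=dict(np.load("w6.npz"))
f=lambda x,y,z:onz(v,(x+80,y),z).round(1)
print("rear plate top edge",f(132,68,85),f(262,68,85),"bottom(z40)",f(130,73,40),f(268,74,40))
print("bed end",f(117,137,20),f(275,138,20)); print("rack corner",f(165,240,40),f(168,226,40),f(148,270,60))
E
```

```text
rear plate top edge [ 539.9 -164.8   85. ] [ 619.2 -168.1   85. ] bottom(z40) [ 531.1 -164.9   40. ] [ 631.1 -169.8   40. ]
bed end [ 512.7 -212.2   20. ] [ 641.2 -218.3   20. ]
rack corner [ 548.  -295.7   40. ] [ 551.2 -283.6   40. ] [ 535.  -312.6   60. ]
```

Scaled: 11 mm is 0.55, 10 mm is 0.5.

```bash
python3 nudge.py '[{"tx": 1.5, "ty": 0.05, "finger_gap": 0}, {"tx": 0.55, "finger_gap": 0}, {"finger_gap": 0}, {"tz": 2, "finger_gap": 0}, {"tz": 2, "finger_gap": 0}, {"tz": 1.5, "finger_gap": 0}, {"tz": 0.5, "finger_gap": 0}, {"finger_gap": 0}]'
python3 nudge.py '[{"tx": 0.4, "finger_gap": 0}, {"tx": 0.4, "finger_gap": 0}, {"tx": 0.25, "finger_gap": 0}, {"tx": 0.25, "finger_gap": 0}, {"tx": 0.25, "finger_gap": 0}, {"tx": 0.25, "finger_gap": 0}, {"finger_gap": 0}]'
```

```text
clock: 16.15
eef_pos: [577.0, -218.8, 63.5]
tool_rot: [-3.139, -0.0, 1.525]
force: [-0.3, -0.1, 0.4]
width: -0.2
gripper_force: 0.0
clock: 16.85
eef_pos: [579.8, -181.1, 64.7]
tool_rot: [3.142, -0.001, 1.527]
force: [-0.1, 0.1, 0.2]
width: -0.0
gripper_force: 0.0
```

Scaled: 12 mm is 0.6, 10 mm is 0.5.

```bash
python3 nudge.py '[{"tx": 0.25, "finger_gap": 0}, {"tx": 0.4, "finger_gap": 0}, {"tx": 0.6, "finger_gap": 0}, {"tx": 0.7, "finger_gap": 0}, {"tx": 0.7, "finger_gap": 0}, {"tx": 0.7, "finger_gap": 0}, {"tx": 0.7, "finger_gap": 0}, {"tx": 0.7, "finger_gap": 0}, {"tx": 0.7, "finger_gap": 0}, {"tx": 0.7, "finger_gap": 0}, {"tx": 0.5, "finger_gap": 0}, {"tx": 0.3, "finger_gap": 0}]'; python3 nudge.py '[{"tx": 0.25, "finger_gap": 0}, {"tx": 0.25, "finger_gap": 0}, {"tx": 0.25, "finger_gap": 0}, {"tx": 0.25, "finger_gap": 0}, {"tx": 0.25, "finger_gap": 0}, {"finger_gap": 0}]'
```

```text
clock: 18.05
eef_pos: [585.9, -41.6, 64.7]
tool_rot: [-3.142, -0.001, 1.527]
force: [0.7, -2.9, -0.4]
width: 0.1
gripper_force: 1.4
clock: 18.65
eef_pos: [587.0, -16.9, 64.7]
tool_rot: [-3.141, -0.001, 1.527]
force: [-0.4, 0.3, 0.6]
width: 0.2
gripper_force: 0.0
```

Scaled: 3 mm is 0.15.

```bash
python3 nudge.py '[{"tx": 0.15, "finger_gap": 0}, {"tx": 0.15, "finger_gap": 0}, {"tx": 0.15, "finger_gap": 0}, {"finger_gap": 0}]'; python3 nudge.py '[{"tx": 0.1, "finger_gap": 0}, {"tx": 0.1, "finger_gap": 0}, {"tx": 0.1, "finger_gap": 0}, {"finger_gap": 0}]'
```

```text
clock: 19.05
eef_pos: [587.3, -8.7, 64.6]
tool_rot: [-3.141, -0.001, 1.526]
force: [-0.3, -0.7, 0.7]
width: 0.0
gripper_force: 0.5
clock: 19.45
eef_pos: [587.5, -2.9, 64.6]
tool_rot: [-3.141, -0.0, 1.526]
force: [-0.1, -0.9, 0.9]
width: -0.2
gripper_force: 0.7
```

Scaled: 1 mm is 0.05.

```bash
python3 nudge.py '[{"tx": 0.05, "finger_gap": 0}, {"tx": 0.05, "finger_gap": 0}, {"finger_gap": 0}]'; python3 nudge.py '[{"tx": 0.05, "finger_gap": 0}, {"tx": 0.05, "finger_gap": 0}, {"finger_gap": 0}]'; python3 nudge.py '[{"tx": 0.05, "finger_gap": 0}, {"tx": 0.05, "finger_gap": 0}, {"finger_gap": 0}]'
```

```text
clock: 19.75
eef_pos: [587.6, -1.3, 64.6]
tool_rot: [-3.141, -0.0, 1.526]
force: [-0.8, -2.3, 0.8]
width: 0.4
gripper_force: 1.0
clock: 20.05
eef_pos: [587.7, 0.8, 64.7]
tool_rot: [-3.141, -0.0, 1.526]
force: [-1.2, -1.8, 0.6]
width: -0.1
gripper_force: 1.0
clock: 20.35
eef_pos: [587.8, 2.3, 64.6]
tool_rot: [-3.141, 0.0, 1.526]
force: [-0.7, -3.1, -0.2]
width: -0.0
gripper_force: 1.6
```

```bash
python3 nudge.py '[{"tx": 0.05, "finger_gap": 0}, {"tx": 0.05, "finger_gap": 0}, {"finger_gap": 0}]'; python3 nudge.py '[{"tx": 0.05, "finger_gap": 0}, {"tx": 0.05, "finger_gap": 0}, {"finger_gap": 0}]'
```

```text
clock: 20.65
eef_pos: [587.8, 2.8, 64.7]
tool_rot: [-3.141, 0.002, 1.525]
force: [-2.4, -5.5, 0.9]
width: 0.2
gripper_force: 3.1
clock: 20.95
eef_pos: [587.8, 3.0, 64.7]
tool_rot: [-3.141, 0.004, 1.524]
force: [-1.5, -9.4, 0.3]
width: -0.1
gripper_force: 4.6
```

The carriage stalled at the predicted place with the force rising, so it has met the bracket. I'll back off, rise, and check numerically from above.

Scaled: -20 mm is -1, -15 mm is -0.75.

```bash
python3 nudge.py '[{"tx": -0.25, "finger_gap": 0}, {"tx": -0.75, "finger_gap": 0}, {"tx": -1, "finger_gap": 0}, {"tz": -2, "finger_gap": 0}, {"tz": -2, "finger_gap": 0}, {"tz": -2, "finger_gap": 0}, {"tx": 2, "finger_gap": 0}, {"tx": 2, "finger_gap": 0}, {"tx": 2, "finger_gap": 0}, {"tx": 2, "finger_gap": 0}, {"tx": 1.25, "finger_gap": 0}, {"finger_gap": 0}]'; python3 nudge.py '[{"finger_gap": 0}, {"finger_gap": 0}]'
python3 - <<'E'
from h import *
a,v=snap("wrist","w7"); b=cv2.imread("pics/w4.png"); vb=dict(np.load("w4.npz"))
for im,u in((b,vb),(a,v)):
    p=proj(u,(605.6,152.5,28)).astype(int);g=cv2.cvtColor(im,cv2.COLOR_BGR2GRAY)
    x,y=p;r=cv2.resize(g[y-25:y+25,x-25:x+25],None,fx=4,fy=4,interpolation=2)
    c=cv2.HoughCircles(r,cv2.HOUGH_GRADIENT,1,100,param1=80,param2=12,minRadius=30,maxRadius=55)
    if c is not None: c=c[0,0];print(p,c[2]/4,onz(u,(x-25+c[0]/4,y-25+c[1]/4),28).round(1))
s,vs=snap("scene");o,vo=snap("side")
# amber jar blob in scene/side near tray
for im,u in((s,vs),(o,vo)):
    x,y=proj(u,(491,357,50)).astype(int);h=cv2.cvtColor(im[y-40:y+40,x-30:x+30],cv2.COLOR_BGR2HSV)
    m=cv2.inRange(h,(3,110,40),(22,255,255));q=np.argwhere(m);print("amber",len(q),q.mean(0).round(1)-[40,30] if len(q) else "")
E
```

```text
clock: 22.15
eef_pos: [594.3, 158.0, 184.6]
tool_rot: [3.141, -0.005, 1.534]
force: [-1.0, -0.3, -0.2]
width: 0.2
gripper_force: 0.0
clock: 22.35
eef_pos: [594.8, 149.5, 184.7]
tool_rot: [3.142, 0.001, 1.524]
force: [-0.0, -1.2, 0.7]
width: -0.3
gripper_force: 0.0
[295 186] 10.325 [606.2 153.1  28. ]
[289 183] 11.225 [605.5 152.8  28. ]
amber 272 [3.8 0.9]
amber 24 [-1.5 -0.1]
```

The hole is still where it was over the pin and the jar is still in the tray, so I'm handing in.

```bash
python3 -c "
from cell import ctrl, vision
print(ctrl.finish_job())"
```

```text
the job is handed in; nothing more can be done
None
```

The job is handed in at about 22 s, with no verdict returned: the jar stands in the tray, the bracket is seated over the pin, and the carriage was pushed until it stalled against the bracket at the expected spot (by force and arm position, not seen by camera).

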